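# Third hand for a desk lamp

## Task

Help me put this desk lamp together: take the brass stem out of the wooden stand and push it all the way down into the brass sleeve on the lamp base. Do not drop it; let go of it once it is home, then slide the base, flat on the desk and sleeve end first, squarely against the middle of the sprung stop plate and press it gently with a steady force of about 10 N, so that the red pointer stands in the green band; never drive the plate to the end of its travel. Finish while still holding the base pressed there, so that I can tighten the grub screw, and leave the other things on the desk where they are.

Things in the scene. Friction and masses are not known exactly. Their poses are not given: they have to be found in the camera images.
- stem: Lamp stem, loose, about 100 g: brass rod 10 mm in diameter with a tapered foot, carrying on top a black cylindrical lampholder 22 mm in diameter and 34 mm tall; 164 mm long in all. Origin at the centre of the foot's end, z along the rod towards the lampholder. It starts upright in the stand, free to lift straight out.
- stem_top (a point): Centre of the black lampholder, on the stem's axis 147 mm above its foot: a good place to grip (22 mm wide, 34 mm tall).
- stand: Dark wooden block, 70 x 70 x 50 mm tall, fixed, with a vertical hole 13 mm wide and 45 mm deep in the middle of its top; the stem's foot rests on the hole's floor. Origin at the centre of its underside.
- lamp_base: Lamp base, loose, about 350 g: brown wooden block 140 mm long (x), 56 mm wide (y), 30 mm tall, lying flat on the desk, with an upright brass sleeve at its +x end. Origin at the centre of its underside; +x points to the sleeve end, whose end face lies 70 mm from the origin. The sleeve stands 35 mm from the origin towards +x, 24 mm in outer diameter, flaring to 31 mm at the mouth.
- sleeve_mouth (a point): Centre of the sleeve's mouth, 70 mm above the desk, axes as lamp_base. Bore 12 mm in diameter below a 7 mm deep funnel; its floor is 37 mm below the mouth, and the seated stem's foot rests there, so that the lampholder's centre is then 110 mm above the mouth and its top 127 mm above the mouth.
- base_tail (a point): Point on the lamp base's long axis, 50 mm from its origin towards the plain (-x) end and 22 mm above the desk, axes as lamp_base: here the block can be gripped from above across its 56 mm width, 85 mm from the stem's axis.
- stop: Sprung stop, fixed to the desk: blue block with a plate in front of it on two steel guide rods and a spring. Origin at desk height under its middle. Its +x is the pressing direction, from the plate to the block; the plate's face looks to -x. A white scale with a green band lies on its +y side, 56 mm above the desk.
- stop_face (a point): Middle of the stop plate's flat pressing face, 16 mm above the desk; moves with the plate; axes as the stop. The plate is aluminium, 100 mm wide (y), 12 mm thick, its top 45 mm above the desk, and carries a red pointer beside the scale.
- stop_plate (a joint): How far the stop plate is pressed in, m: 0 free, 0.028 its end of travel. Spring 700 N per m: 10 N is about 0.014, and the green band spans 0.010 to 0.0186 (7 to 13 N).
- jar: Bystander: green glass jar with wooden cap, 64 mm wide, 80 mm tall, loose. Origin at its underside.
- shade: Bystander: grey lampshade, a cone 150 mm wide below, 110 mm tall, standing loose on the desk. Origin at its underside.
- screwdriver: Bystander: screwdriver lying loose on the desk, for the person.
- mug: Bystander: blue mug, 80 mm wide, 90 mm tall, loose. Origin at its underside.
Things that resemble listed ones, but are neither listed nor needed, are in the scene too. What is shaped like the stop but orange is not meant.

How it is judged:
On the way, in this order (a step that is already met when the one before it is completed fails the run):
1. the stem is lifted clear out of the stand (z of stem in the frame of stand above 0.055 m), for 0.1 s.
2. the stem is fully down in the sleeve and let go (horizontal distance between sleeve_mouth and stem below 0.005 m and z of stem in the frame of sleeve_mouth below -0.032 m and angle between the z axis of stem and the z axis of lamp_base, either way round below 0.12 rad and contact force between stem and the fingers below 0.3 N), for 0.2 s.
At the end, for the whole second after the job is handed in: Fingers still press the base on the plate with 6 to 14 N, touching neither plate nor stem; base at rest, flat (4 mm), sleeve end first, square within 0.08 rad, centred within 15 mm; stem upright in the sleeve, foot 32 mm or more below the mouth (all of step 2 and contact force between lamp_base and stop_plate between 6 and 14 N and contact force between the fingers and lamp_base above 3 N and contact force between the arm and stop_plate below 0.3 N and angle between the x axis of lamp_base and the x axis of stop, either way round below 0.08 rad and y of lamp_base in the frame of stop between -0.015 and 0.015 m and x of sleeve_mouth in the frame of stop above -0.1 m and height (world z) of lamp_base below 0.004 m and angle between lamp_base's own z axis and vertical below 0.05 rad and linear speed of lamp_base below 0.01 m/s); the arm keeps its last pose, push and grip.
It fails at once if the stop plate is driven to the end of its travel (value of joint stop_plate above 0.0268 m).
It fails at once if the stem is dropped or knocked over (angle between stem's own z axis and vertical above 0.7 rad).
It fails at once if a bystander is moved more than 30 mm (distance of any of jar, shade, screwdriver, mug from where it was at the start of the episode above 0.03 m).
It also fails if it takes over 69 s, if anything falls off the work surface, if the arm or the gripper's body presses on something with over 40 N, if the wrist force passes 120 N, or if a joint passes its speed limit or range.

## Robot

A 6-joint arm with a two-finger parallel gripper is mounted at the origin on the work surface. World frame = base frame: x ahead of the robot, y to its left, z up, the work surface at z = 0. Lengths are in m, angles in rad, forces in N, time in s.
With the tool pointing down it reaches from about 0.375 to 0.9 m from the base axis. Payload 3.1 kg.
Tool frame: the origin (TCP) lies midway between the tips of the shut fingers; the grasp point (between the pads) lies 19 mm behind it; z points along the fingers, y is the line along which they close (so a half turn about z gives the same grasp; the last joint's range is limited). The gripper opens to 85 mm and grips with 20 to 120 N. Pads are 22 mm wide; open, the fingers measure 114 mm over their backs; the gripper's body (76 mm by 85 mm) begins 54 mm behind the grasp point. The pads swing forward as they close: fully open they stand 13 mm farther back than shut.
Start: joints at [1.062, 0.527, 1.433, -0, 1.181, -0.178], TCP at [0.203, 0.591, 0.231] pointing down, gripper open.
Joint ranges: [-3.08, 3.08], [-0.75, 2.2], [0.22, 2.44], [-1.43, 4.57], [0, 2.65], [-2.85, 2.85]. Speed limits (rad/s): [2.79, 2.79, 3.14, 3.14, 3.14, 3.14].

## Interface

Orientations are given as a unit quaternion [x, y, z, w].
In Python, from station import manip gives the robot as it stands.
- The arm moves only by the tool drive_tool, never from a script. Its argument "motion" is a list that holds one entry, the list of rows, each a list of 5 numbers: the finger opening in mm, from 0 to 85.4, then the shift along the tool's x, y, z in units of 30 mm (1.0 is 30 mm), then the turn about the tool's z in units of 8 degrees (1.0 is 8 degrees). In form: [[[fingers, x, y, z, yaw], ...]]. A call has 1 to 10 rows; each row is the pose to reach, as a shift and turn from the pose commanded when the call began, along the tool's axes at that moment; what a row does not reach only later rows make up. A row lasts 1/10 s, in which the tool goes at most 50 mm and 8.59 degrees, less where a joint would pass 70% of its speed; a pose out of reach is approached as far as the arm can. A call with a gripper value outside its range is refused whole. The fingers move at their own pace and stop on an object; "squeeze" is the grip in N (left out, the last holds). Time passes only in rows, so rows that repeat a pose let the fingers close. It gives the time, the measured TCP pose, the force, the opening and the grip force at its end, in the units of the state.
- manip.sense(): the state, without advancing time (a new reading comes with each control period).
- manip.snapshot(name): name is "side" or "top" or "wrist"; returns the picture (384x512x3 uint8, red, green, blue); there is no depth.
- manip.camera_model(name): a dict with "fov_y" (degrees; the focal length in pixels is half the picture's height over the tangent of half this angle, whatever the lens; pixels are square), "cx", "cy" (the principal point, pixels), "origin" and "orientation" of the camera in the world. Camera axes: x right, y up, looking along -z (the intrinsics and any distortion apply to the point x, -y, -z); pixel columns grow to the right and rows downward; lengths in m; the calibration is good to about 2 mm. A picture is of the moment at which its call begins: read the wrist's pose just before it. camera_model takes no time and is no camera call; for the wrist camera it gives the pose at the moment of the call.
- manip.sign_off(): hands the job in; it is judged then, once.
The state is a dict: "t": time; "q": joint angles; "qd": joint speeds; "tau": joint torques, N m; "tcp_pos": TCP position; "tool_rot": TCP orientation; "force": force on the tool from outside, world axes, zero at the start; "ft_torque": the same for the moment, N m; "finger_gap": opening from 0.0 (shut) to 1.0 (fully open); "gripper_force": force on a finger pad.
Only numpy, scipy, OpenCV 4.12 (cv2) and the standard library are available. Lean on these libraries where they do the work, as an engineer would, in place of code of your own. Each camera call takes 0.05 s, during which the arm holds its last target. There are 200 camera calls.

## Working session

There is one attempt and no reset: what is moved stays moved. The work goes in short steps, Python scripts to look and compute and a tool call to move; the robot and the scene stay as the last step left them, time stands still between calls to the robot, and variables do not carry over. Pictures are saved under pics/ and viewed, at most 11 in all, crops included, and the job is handed in when it is done.

Besides the shell and the picture viewer there is one more tool, called after ">>>" as name(argument=value, ...), one argument or row to a line, values as JSON. drive_tool: Moves the arm, as the interface text tells. Its arguments: {"type":"object","properties":{"motion":{"type":"array","items":{"type":"array","items":{"type":"array","items":{"type":"number"}}}},"squeeze":{"type":"number"}},"required":["motion"]}

```bash
mkdir -p pics; ls; python3 - <<'E'
from station import manip
import cv2
for n in ("side","top"):
    m=manip.camera_model(n);print(n,m)
    cv2.imwrite(f"pics/{n}0.png",manip.snapshot(n)[:,:,::-1])
print(manip.camera_model("wrist"));print(manip.sense())
E
```

```text
pics
side {'fov_y': 51.57115997354082, 'cx': 257.73972033817205, 'cy': 189.41772318172303, 'origin': array([ 0.46448126, -0.68156155,  0.77224952]), 'orientation': array([ 0.40275947, -0.02094241, -0.05532988,  0.91339194])}
top {'fov_y': 45.4034917073067, 'cx': 253.30825478100937, 'cy': 193.39973070935673, 'origin': array([ 0.39014619, -0.01765699,  1.18026445]), 'orientation': array([-0.05925317,  0.05083186,  0.71276829, -0.69704128])}
{'fov_y': 64.00252844923469, 'cx': 252.74377557372557, 'cy': 191.93496442884927, 'origin': array([0.12999169, 0.61570247, 0.37189314]), 'orientation': array([-0.12368506, -0.08714576,  0.57461026,  0.80432   ])}
{'t': 0.1, 'q': array([ 1.06150470e+00,  5.28353200e-01,  1.43376494e+00,  6.30111456e-06,
        1.18141625e+00, -1.78482007e-01]), 'qd': array([-0.00139008, -0.00169735, -0.00309159,  0.00101762, -0.00011835,
       -0.00215663]), 'tau': array([-5.15566771e-04, -4.43302703e+01, -1.78586000e+01, -2.44568573e-04,
        3.89349356e-03, -1.99039181e-05]), 'tcp_pos': array([0.20264771, 0.59055725, 0.23044671]), 'tool_rot': array([ 1.64652732e-01,  9.86351122e-01, -9.13042748e-04, -3.30070053e-04]), 'force': array([ 0.10826627,  0.16065549, -0.66940038]), 'ft_torque': array([-0.02207147,  0.044741  ,  0.01130159]), 'gripper_force': 0.0, 'finger_gap': 0.9997483239762444}
```

View pics/side0.png

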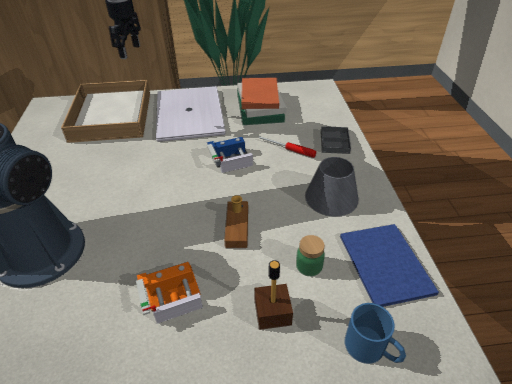

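View pics/top0.png

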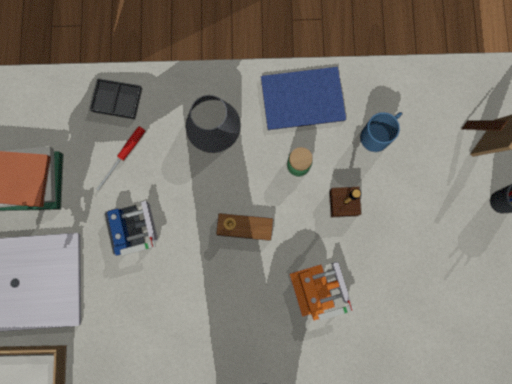

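The side view shows the lampholder at (274,269) in the stand (273,307), the base at (237,222) with its sleeve at (237,203), and the blue stop at (231,153). The top view shows the lampholder at (355,193), the stand at (346,201), the sleeve at (230,224), the base at (245,227) and the blue stop plate at about (150,227).

```bash
cat > h.py <<'E'
import numpy as np, cv2
from scipy.spatial.transform import Rotation as R
from station import manip
def ray(m,u,v):
    f=192/np.tan(np.radians(m["fov_y"]/2))
    d=R.from_quat(m["orientation"]).apply([(u-m["cx"])/f,-(v-m["cy"])/f,-1])
    return np.array(m["origin"]),d/np.linalg.norm(d)
def plane(m,u,v,z):
    o,d=ray(m,u,v); return o+d*(z-o[2])/d[2]
def proj(m,p):
    f=192/np.tan(np.radians(m["fov_y"]/2))
    c=R.from_quat(m["orientation"]).inv().apply(np.array(p)-m["origin"])
    return m["cx"]+f*c[0]/-c[2], m["cy"]-f*c[1]/-c[2]
def tri(a,b):
    (o1,d1),(o2,d2)=a,b
    s=np.linalg.lstsq(np.c_[d1,-d2],o2-o1,rcond=None)[0]
    p,q=o1+s[0]*d1,o2+s[1]*d2
    return (p+q)/2,np.linalg.norm(p-q)
E
python3 - <<'E'
from h import *
T,S=manip.camera_model("top"),manip.camera_model("side")
t=cv2.imread("pics/top0.png");s=cv2.imread("pics/side0.png")
for n,a,b in(("holder",(355.5,193),(274,269)),("sleeve",(230,224),(237,200))):
    print(n,tri(ray(T,*a),ray(S,*b)))
for n,a,z in(("stand",(346,202),.05),("sleeve",(230,224),.07),("base",(245,227),.03)):print(n,plane(T,*a,z))
# blow-ups
def crop(im,x0,y0,w,h,k):return cv2.resize(im[y0:y0+h,x0:x0+w],None,fx=k,fy=k,interpolation=cv2.INTER_CUBIC)
A=np.vstack([np.hstack([crop(t,205,195,80,50,5),crop(t,95,190,80,50,5)]),np.hstack([crop(t,315,170,80,50,5),crop(s,200,180,80,50,5)])])
cv2.imwrite("pics/c0.png",A)
c=manip.camera_model("wrist");st=manip.sense()
print("cam in tool",R.from_quat(st["tool_rot"]).inv().apply(c["origin"]-st["tcp_pos"]), R.from_quat(st["tool_rot"]).as_matrix().round(3))
E
```

```text
holder (array([ 0.54533977, -0.2370334 ,  0.15732789]), np.float64(0.00236375371513152))
sleeve (array([0.49249659, 0.0521399 , 0.06658296]), np.float64(0.0024686532732859654))
stand [ 0.54092958 -0.23532862  0.05      ]
sleeve [0.49094851 0.05185677 0.07      ]
base [0.48619421 0.0168068  0.03      ]
cam in tool [ 7.69335416e-02 -8.77791792e-05 -1.41419574e-01] [[-0.946  0.325 -0.001]
 [ 0.325  0.946 -0.002]
 [ 0.    -0.002 -1.   ]]
```

View pics/c0.png

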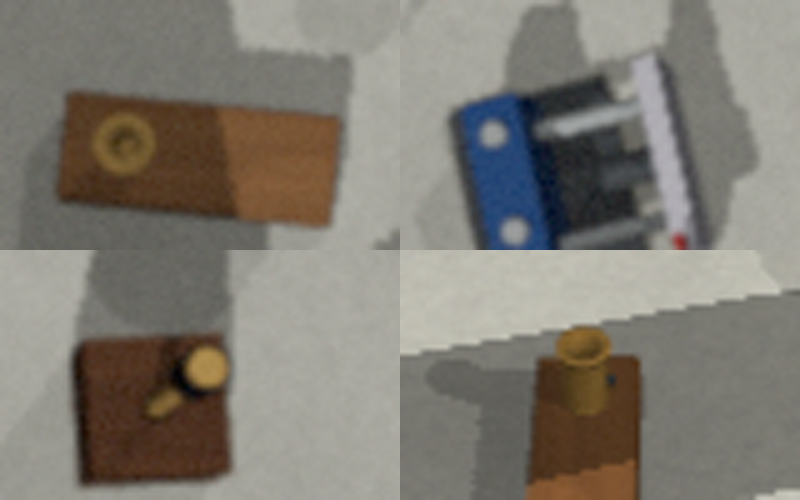

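The crop shows the sleeve mouth at top pixel (229.8,223.6), the lampholder's brass top disc at (356.4,193.4), and the plate's upper end at about (146,202). Next I measure the base and plate outlines.

```bash
python3 - <<'E'
from h import *
T,S=manip.camera_model("top"),manip.camera_model("side")
t=cv2.imread("pics/top0.png");hsv=cv2.cvtColor(t,cv2.COLOR_BGR2HSV)
def big(mask,x0,y0,x1,y1):
    k=np.zeros_like(mask);k[y0:y1,x0:x1]=mask[y0:y1,x0:x1]
    c=max(cv2.findContours(k,cv2.RETR_EXTERNAL,cv2.CHAIN_APPROX_NONE)[0],key=cv2.contourArea)
    return cv2.boxPoints(cv2.minAreaRect(c)),cv2.contourArea(c)
H,Sa,V=cv2.split(hsv)
for n,mk,box,z in(("base",((H<25)&(Sa>90)),(205,195,290,260),.03),("stand",((H<25)&(Sa>70)|(t.max(2)<70)),(320,180,370,230),.05),
  ("blue",((H>100)&(H<130)&(Sa>120)),(95,190,140,270),.05)):
    b,a=big((mk*255).astype(np.uint8),*box);p=np.array([plane(T,*q,z)[:2] for q in b])
    e=np.roll(p,-1,0)-p
    print(n,a,"c",p.mean(0).round(4),"len",np.linalg.norm(e,axis=1).round(4),"ang",np.degrees(np.arctan2(e[:,1],e[:,0])).round(1));print(b.round(1).tolist())
print("mouth",plane(T,229.8,223.6,.07),"top disc",plane(T,356.4,193.4,.169))
for v in range(198,256,4):print(v,[tuple(t[v,u].tolist()) for u in range(140,160)])
E
python3 - <<'E'
import cv2
t=cv2.imread("pics/top0.png");s=cv2.imread("pics/side0.png")
import numpy as np
a=cv2.resize(t[195:262,98:165],(540,540),interpolation=2)
b=cv2.resize(s[130:177,198:258],None,fx=4.3,fy=4.3,interpolation=2)
o=np.zeros((540,800,3),np.uint8);o[:,:540]=a;o[:b.shape[0],540:540+b.shape[1]]=b[:,:260]
cv2.imwrite("pics/c1.png",o)
E
```

```text
base 1095.0 c [0.4879 0.0187] len [0.0542 0.1371 0.054  0.1362] ang [ -5.7 -96.5 173.2  83.6]
[[216.1999969482422, 234.6999969482422], [218.1999969482422, 213.1999969482422], [272.3999938964844, 218.10000610351562], [270.3999938964844, 239.60000610351562]]
stand 804.0 c [ 0.5424 -0.2329] len [0.0746 0.0726 0.0738 0.0726] ang [-91.4 176.7  88.7  -2.7]
[[330.0, 187.0], [360.0, 187.0], [360.0, 216.0], [330.0, 216.0]]
blue 554.5 c [0.4819 0.3282] len [0.0419 0.1108 0.0412 0.1107] ang [ -80.6 -168.2   99.3   12.1]
[[106.5, 210.8000030517578], [123.0999984741211, 207.6999969482422], [131.1999969482422, 251.3000030517578], [114.5999984741211, 254.39999389648438]]
mouth [0.49193134 0.05232917 0.07      ] top disc [ 0.54380428 -0.23648279  0.169     ]
198 [(163, 170, 171), (165, 174, 174), (164, 172, 173), (161, 170, 169), (162, 169, 171), (151, 159, 161), (153, 162, 162), (146, 155, 155), (122, 130, 130), (111, 119, 119), (114, 119, 119), (113, 121, 120), (117, 125, 125), (115, 120, 121), (114, 121, 122), (113, 120, 121), (110, 116, 116), (113, 120, 120), (133, 141, 142), (157, 165, 166)]
20
[... 3953 characters left out ...]
165, 168)]
250 [(156, 161, 158), (152, 156, 157), (145, 151, 151), (146, 153, 151), (145, 149, 151), (146, 154, 154), (141, 149, 150), (144, 151, 151), (146, 153, 153), (147, 155, 155), (151, 159, 159), (157, 166, 167), (159, 168, 168), (160, 169, 169), (157, 166, 167), (159, 167, 168), (157, 165, 165), (156, 165, 165), (158, 166, 166), (159, 168, 168)]
254 [(146, 154, 154), (148, 156, 157), (148, 156, 156), (146, 153, 154), (146, 153, 153), (146, 154, 153), (154, 163, 163), (153, 161, 162), (158, 166, 167), (161, 169, 169), (156, 163, 167), (156, 164, 165), (158, 166, 167), (159, 168, 168), (160, 168, 167), (160, 167, 168), (157, 166, 166), (154, 162, 164), (157, 164, 166), (156, 166, 166)]
```

View pics/c1.png

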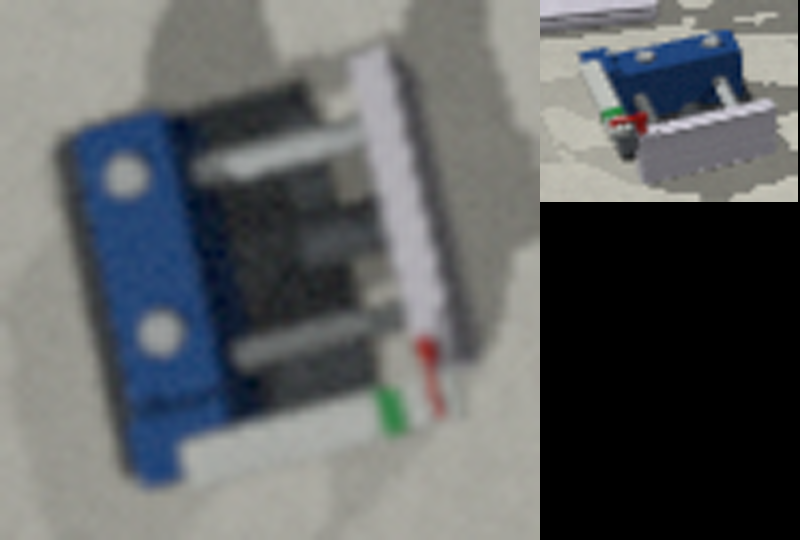

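The enlargement shows the plate's front top edge running from about (145.5,200.5) to (155,239.5), and the pointer at (151,240) in front of the green band.

```bash
python3 - <<'E'
from h import *
T=manip.camera_model("top")
v=np.arange(202,230,4);u=[145.9,146.9,147.9,148.9,149.8,150.8,151.9]
k=np.polyfit(v,u,1);a,b=[plane(T,np.polyval(k,y),y,.045) for y in(200.3,239.8)]
d=b-a;print("front",a,b,np.linalg.norm(d),"mid",(a+b)/2,"press dir deg",np.degrees(np.arctan2(d[1],d[0]))+90+180)
m=np.array([.4919,.0523]);c=np.array([.4879,.0187])
print("base yaw",np.degrees(np.arctan2(*(m-c)[::-1])))
st=manip.sense();p=st["tcp_pos"];Rm=R.from_quat(st["tool_rot"])
q=np.array([.5435,-.2365,.133+.1]);print("tool shift to above stem (30mm units)",Rm.inv().apply(q-p)/.03)
print(R.from_quat(st["tool_rot"]).as_matrix())
E
```

```text
front [0.55748176 0.2645662  0.045     ] [0.45824523 0.23883243 0.045     ] 0.10251885955351449 mid [0.50786349 0.25169931 0.045     ] press dir deg 104.53758344025653
base yaw 83.2110254255612
tool shift to above stem (30mm units) [-19.70025308 -22.38348445  -0.04926484]
[[-9.45778738e-01  3.24810211e-01 -9.51799899e-04]
 [ 3.24811416e-01  9.45777288e-01 -1.69246761e-03]
 [ 3.50459967e-04 -1.90985535e-03 -9.99998115e-01]]
```

>>> drive_tool(
  motion=[
    [[85,-9.8,-11.2,0,4.8],[85,-9.8,-11.2,0,4.8],[85,-9.8,-11.2,0,4.8],[85,-9.8,-11.2,0,4.8],[85,-9.8,-11.2,0,4.8],[85,-9.8,-11.2,0,4.8],[85,-9.8,-11.2,0,4.8],[85,-9.8,-11.2,0,4.8],[85,-9.8,-11.2,0,4.8],[85,-9.8,-11.2,0,4.8]],
  ],
  squeeze=40,
)

```text
t: 1.1
tcp_pos: [0.3745, 0.1734, 0.2314]
tool_rot: [0.484, 0.875, -0.0, 0.001]
force: [0.3, 1.2, -0.2]
finger_gap: 0.994
gripper_force: 0.0
```

```bash
cat >> h.py <<'E'
def go(x,y,z,yaw):
    st=manip.sense();Rm=R.from_quat(st["tool_rot"]);X=Rm.as_matrix()[:,0]
    cy=np.degrees(np.arctan2(X[1],X[0]));d=(yaw-cy+180)%360-180
    print("t",round(st["t"],2),"tcp",st["tcp_pos"].round(4),"yaw",cy.round(2),"F",np.round(st["force"],1),"gap",round(st["finger_gap"],3),"grip",round(st["gripper_force"],1),"-> shift",(Rm.inv().apply(np.array([x,y,z])-st["tcp_pos"])/.03).round(3),"turn",round(-d/8,3))
E
python3 -c "
from h import *
go(.5435,-.2365,.25,84)"
```

```text
t 1.1 tcp [0.3745 0.1734 0.2314] yaw 122.17 F [ 0.3  1.2 -0.2] gap 0.994 grip 0.0 -> shift [-14.567  -2.507  -0.593] turn 4.771
```

>>> drive_tool(
  motion=[
    [[85,-14.55,-2.5,-0.6,4.8],[85,-14.55,-2.5,-0.6,4.8],[85,-14.55,-2.5,-0.6,4.8],[85,-14.55,-2.5,-0.6,4.8],[85,-14.55,-2.5,-0.6,4.8],[85,-14.55,-2.5,-0.6,4.8],[85,-14.55,-2.5,-0.6,4.8],[85,-14.55,-2.5,-0.6,4.8],[85,-14.55,-2.5,-0.6,4.8],[85,-14.55,-2.5,-0.6,4.8]],
  ],
)

```text
t: 2.1
tcp_pos: [0.547, -0.2353, 0.2491]
tool_rot: [0.743, 0.669, 0.0, 0.002]
force: [-0.1, 0.2, -0.7]
finger_gap: 0.998
gripper_force: 0.0
```

```bash
python3 - <<'E'
from h import *
go(.5435,-.2365,.25,84)
W=manip.camera_model("wrist");w=manip.snapshot("wrist");s=manip.snapshot("side")
print("expect holder top px",proj(W,(.5438,-.2365,.169)))
cv2.imwrite("pics/w1.png",np.hstack([cv2.resize(w,(400,300)),cv2.resize(s[130:,120:],(400,260))[:260] if 0 else cv2.resize(s,(400,300))])[:,:,::-1])
np.save("w1.npy",w)
E
```

```text
t 2.1 tcp [ 0.547  -0.2353  0.2491] yaw 84.02 F [-0.1  0.2 -0.7] gap 0.998 grip 0.0 -> shift [-0.053 -0.112 -0.029] turn 0.003
expect holder top px (np.float64(248.77856111733368), np.float64(202.3722209513499))
```

View pics/w1.png

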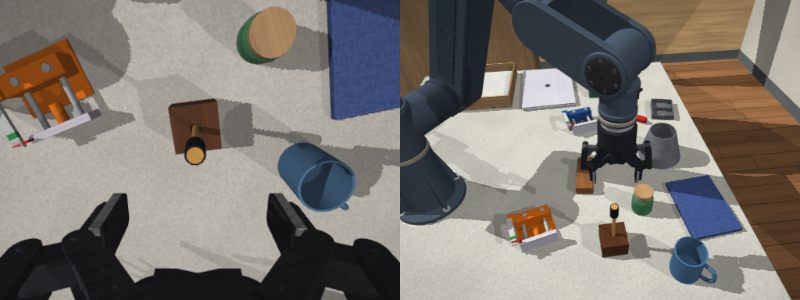

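The wrist view shows the lampholder's top disc at about (250,199) in full pixels, close to the predicted (249,202). No camera housing sticks out from the gripper in the side view.

```bash
python3 - <<'E'
from h import *
w=np.load("w1.npy");hsv=cv2.cvtColor(w,cv2.COLOR_RGB2HSV);W=manip.camera_model("wrist")
m=((hsv[...,0]<28)&(hsv[...,1]>90)&(hsv[...,2]>110)).astype(np.uint8);k=np.zeros_like(m);k[185:212,230:270]=m[185:212,230:270]
c=max(cv2.findContours(k,0,1)[0],key=cv2.contourArea);e=cv2.minEnclosingCircle(c);print(e,cv2.contourArea(c))
p=plane(W,*e[0],.169);print(p);go(p[0],p[1],.133,84)
E
```

```text
((249.25, 198.25), 11.096270561218262) 348.0
[ 0.54117137 -0.2271149   0.169     ]
t 2.2 tcp [ 0.544  -0.2298  0.2484] yaw 84.19 F [1.2 0.4 0.6] gap 0.993 grip 0.0 -> shift [ 0.073 -0.097  3.846] turn 0.024
```

```bash
cat >> h.py <<'E'
def disc():
    W=manip.camera_model("wrist");w=manip.snapshot("wrist");hsv=cv2.cvtColor(w,cv2.COLOR_RGB2HSV)
    m=((hsv[...,0]<28)&(hsv[...,1]>90)&(hsv[...,2]>110)).astype(np.uint8);u,v=map(int,proj(W,(.543,-.232,.169)))
    k=np.zeros_like(m);k[v-20:v+20,u-25:u+25]=m[v-20:v+20,u-25:u+25]
    c=max(cv2.findContours(k,0,1)[0],key=cv2.contourArea);e=cv2.minEnclosingCircle(c);return e,plane(W,*e[0],.169)
E
python3 - <<'E'
from h import *
for i in range(3):
    e,p=disc();print(e,p);go(p[0],p[1],.133,84)
E
```

```text
((254.5, 205.8333282470703), 10.96722412109375) [ 0.54452644 -0.23359421  0.169     ]
t 2.25 tcp [ 0.5435 -0.2287  0.2484] yaw 84.26 F [-1.5 -0.5  0.4] gap 0.993 grip 0.0 -> shift [-0.168  0.058  3.848] turn 0.033
((255.33253479003906, 207.01673889160156), 11.085926055908203) [ 0.54451346 -0.2334635   0.169     ]
t 2.3 tcp [ 0.5434 -0.2281  0.2487] yaw 84.32 F [0.1 0.  0.8] gap 1.0 grip 0.0 -> shift [-0.181  0.063  3.855] turn 0.04
((255.5, 207.5), 11.068072319030762) [ 0.54447444 -0.23343689  0.169     ]
t 2.35 tcp [ 0.5435 -0.228   0.2489] yaw 84.34 F [ 0.6 -0.1  0.3] gap 0.996 grip 0.0 -> shift [-0.183  0.059  3.862] turn 0.043
```

>>> drive_tool(
  motion=[
    [[85,-0.2,0.05,0,0],[85,-0.2,0.05,1,0],[85,-0.2,0.05,2,0],[85,-0.2,0.05,2.8,0],[85,-0.2,0.05,3.4,0],[85,-0.2,0.05,3.9,0],[85,-0.2,0.05,3.9,0],[85,-0.2,0.05,3.9,0]],
  ],
)

```text
t: 3.15
tcp_pos: [0.5453, -0.2359, 0.1327]
tool_rot: [0.741, 0.671, -0.0, 0.0]
force: [0.5, 0.2, -0.3]
finger_gap: 0.993
gripper_force: 0.0
```

```bash
python3 -c "
from h import *
go(.5443,-.2339,.131,84)"
```

```text
t 3.15 tcp [ 0.5453 -0.2359  0.1327] yaw 84.29 F [ 0.5  0.2 -0.3] gap 0.993 grip 0.0 -> shift [ 0.065 -0.039  0.055] turn 0.036
```

Good; close.

>>> drive_tool(
  motion=[
    [[15,0.05,-0.03,0,0],[15,0.05,-0.03,0,0],[15,0.05,-0.03,0,0],[15,0.05,-0.03,0,0],[15,0.05,-0.03,0,0],[15,0.05,-0.03,0,0],[15,0.05,-0.03,0,0],[15,0.05,-0.03,0,0],[15,0.05,-0.03,0,0],[15,0.05,-0.03,0,0]],
  ],
)

```text
t: 4.15
tcp_pos: [0.5446, -0.235, 0.1328]
tool_rot: [0.742, 0.671, 0.0, 0.0]
force: [0.2, -0.4, 5.0]
finger_gap: 0.243
gripper_force: 39.3
```

>>> drive_tool(
  motion=[
    [[15,0,0,-0.3,0],[15,0,0,-0.8,0],[15,0,0,-1.4,0],[15,0,0,-2.0,0],[15,0,0,-2.6,0],[15,0,0,-3.2,0],[15,0,0,-3.6,0],[15,0,0,-3.6,0],[15,0,0,-3.6,0]],
  ],
)

```text
t: 5.05
tcp_pos: [0.5439, -0.2344, 0.2398]
tool_rot: [0.742, 0.671, -0.0, -0.001]
force: [-0.4, -0.2, -1.6]
finger_gap: 0.243
gripper_force: 39.3
```

```bash
python3 - <<'E'
from h import *
go(.492,.053,.25,84)
for n in("side","wrist"):
    s=manip.snapshot(n);cv2.imwrite(f"pics/{n}2.png",s[:,:,::-1])
s=cv2.imread("pics/side2.png");w=cv2.imread("pics/wrist2.png")
cv2.imwrite("pics/c2.png",np.hstack([cv2.resize(s[100:340,180:340],(400,600)),cv2.resize(w,(400,600))[:600]]))
E
```

```text
t 5.05 tcp [ 0.5439 -0.2344  0.2398] yaw 84.25 F [-0.4 -0.2 -1.6] gap 0.243 grip 39.3 -> shift [ 9.359 -2.683 -0.333] turn 0.031
```

View pics/c2.png

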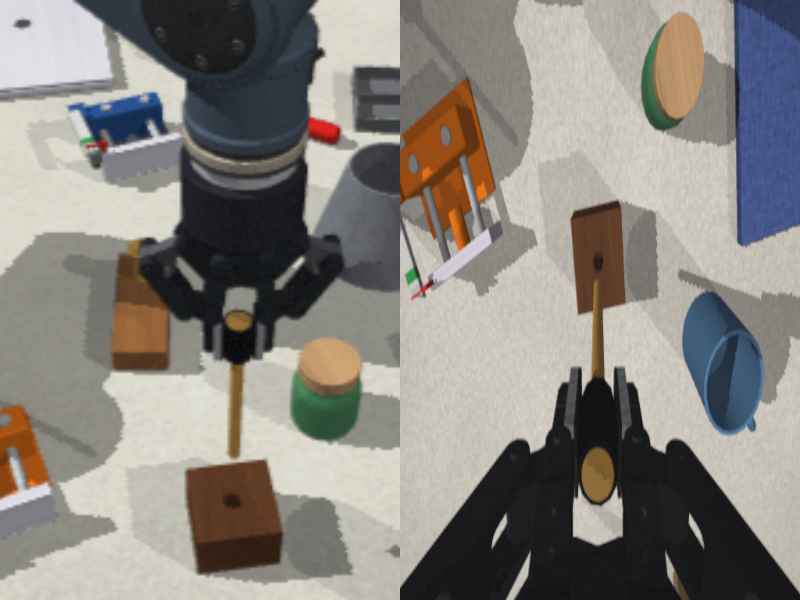

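The stem is out of the stand, clear and upright: its foot is at side pixel (273.6,283) and wrist pixel (253,180).

```bash
python3 - <<'E'
from h import *
W=manip.camera_model("wrist");S=manip.camera_model("side")
print(tri(ray(W,253,180),ray(S,273.6,283)))
z=.005+.107
print(plane(W,253,180,z),plane(S,273.6,283,z))
E
```

```text
(array([ 0.54426157, -0.2324802 ,  0.10504209]), np.float64(0.0018119436234544212))
[ 0.54357028 -0.23046023  0.112     ] [ 0.54431634 -0.23729624  0.112     ]
```

>>> drive_tool(
  motion=[
    [[15,0.8,-0.2,0,0],[15,2,-0.6,0,0],[15,3.4,-1,0,0],[15,4.8,-1.4,0,0],[15,6.2,-1.8,0,0],[15,7.4,-2.1,0,0],[15,8.4,-2.4,0,0],[15,9.1,-2.6,0,0],[15,9.35,-2.68,0,0],[15,9.35,-2.68,0,0]],
  ],
)

```text
t: 6.15
tcp_pos: [0.4919, 0.0531, 0.2398]
tool_rot: [0.741, 0.671, -0.001, -0.0]
force: [0.1, 0.2, -1.7]
finger_gap: 0.248
gripper_force: 39.3
```

>>> drive_tool(
  motion=[
    [[15,0,0,0,0],[15,0,0,0,0],[15,0,0,0,0]],
  ],
)

```text
t: 6.45
tcp_pos: [0.4928, 0.0514, 0.2402]
tool_rot: [0.742, 0.67, -0.0, 0.0]
force: [-0.1, 0.7, -1.3]
finger_gap: 0.245
gripper_force: 39.3
```

```bash
python3 - <<'E'
from h import *
go(.492,.053,.2,84)
W=manip.camera_model("wrist");w=manip.snapshot("wrist");s=manip.snapshot("side");S=manip.camera_model("side")
for n,c in(("W",W),("S",S)):print(n,"mouth",proj(c,(.492,.0523,.07)),"foot",proj(c,(.492,.053,.112)))
a=cv2.resize(w[110:240,190:320],(520,520),interpolation=2);b=cv2.resize(s[130:260,200:270],(280,520),interpolation=2)
cv2.imwrite("pics/c3.png",np.hstack([a,b])[:,:,::-1])
E
```

```text
t 6.45 tcp [0.4928 0.0514 0.2402] yaw 84.15 F [-0.1  0.7 -1.3] gap 0.245 grip 39.3 -> shift [ 0.051 -0.034  1.34 ] turn 0.019
W mouth (np.float64(252.22053885726044), np.float64(171.63369706246533)) foot (np.float64(252.03982567843045), np.float64(181.8263195788947))
S mouth (np.float64(236.2695627364214), np.float64(199.10030051596527)) foot (np.float64(235.52394588956585), np.float64(186.69617454468167))
```

View pics/c3.png

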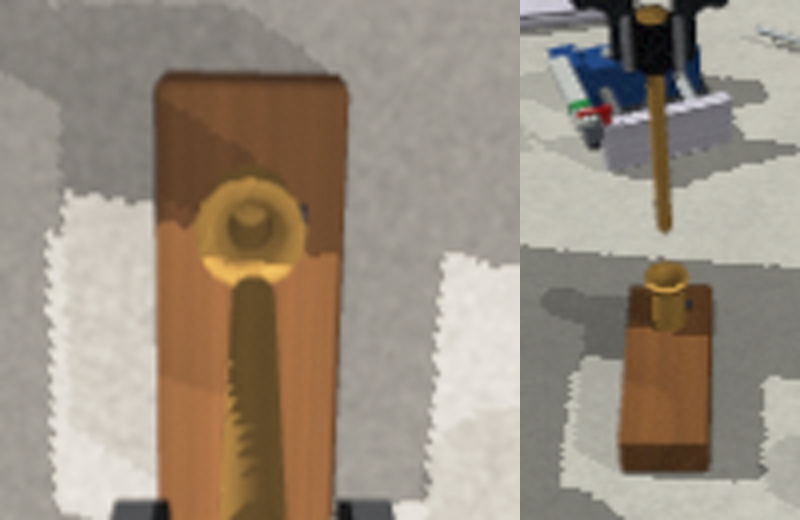

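The wrist view puts the mouth centre at (252.8,167.5) and the foot tip at (253,180.5). The side view puts the mouth at (236.5,199) and the foot at (235.8,187.8).

```bash
python3 - <<'E'
from h import *
W=manip.camera_model("wrist");S=manip.camera_model("side")
print("mouth",tri(ray(W,252.75,167.5),ray(S,236.5,199)),plane(W,252.75,167.5,.07),plane(S,236.5,199,.07))
print("foot",tri(ray(W,253,180.5),ray(S,235.75,187.75)),plane(W,253,180.5,.112),plane(S,235.75,187.75,.112))
E
```

```text
mouth (array([0.49275888, 0.05613632, 0.0666126 ]), np.float64(2.042380357714358e-05)) [0.49284974 0.05690834 0.07      ] [0.49261299 0.05259565 0.07      ]
foot (array([0.49258243, 0.05337096, 0.10807861]), np.float64(0.0003244549052590746)) [0.49285236 0.05443293 0.112     ] [0.49225555 0.04904235 0.112     ]
```

>>> drive_tool(
  motion=[
    [[15,0.1,0,0,0],[15,0.1,0,0.4,0],[15,0.1,0,0.8,0],[15,0.1,0,1.1,0],[15,0.1,0,1.3,0],[15,0.1,0,1.5,0],[15,0.1,0,1.7,0],[15,0.1,0,1.7,0]],
  ],
)

```text
t: 7.35
tcp_pos: [0.4924, 0.0555, 0.1886]
tool_rot: [0.742, 0.671, -0.0, -0.001]
force: [0.4, -0.6, -1.4]
finger_gap: 0.247
gripper_force: 39.3
```

>>> drive_tool(
  motion=[
    [[15,0,0,0.15,0],[15,0,0,0.3,0],[15,0,0,0.45,0],[15,0,0,0.6,0],[15,0,0,0.7,0],[15,0,0,0.8,0],[15,0,0,0.8,0]],
  ],
)

```text
t: 8.05
tcp_pos: [0.4926, 0.0555, 0.1649]
tool_rot: [0.742, 0.671, -0.0, -0.0]
force: [-0.8, 0.6, -1.9]
finger_gap: 0.247
gripper_force: 39.3
```

>>> drive_tool(
  motion=[
    [[15,0,0,0.05,0],[15,0,0,0.1,0],[15,0,0,0.14,0],[15,0,0,0.14,0],[15,0,0,0.14,0]],
  ],
)

```text
t: 8.55
tcp_pos: [0.4928, 0.0554, 0.1611]
tool_rot: [0.742, 0.671, 0.0, 0.0]
force: [-0.4, 0.1, -1.5]
finger_gap: 0.247
gripper_force: 39.3
```

>>> drive_tool(
  motion=[
    [[15,0,0,0.03,0],[15,0,0,0.06,0],[15,0,0,0.09,0],[15,0,0,0.09,0],[15,0,0,0.09,0]],
  ],
)

```text
t: 9.05
tcp_pos: [0.4934, 0.0553, 0.1605]
tool_rot: [0.742, 0.671, 0.001, 0.001]
force: [-2.3, 0.1, 14.2]
finger_gap: 0.247
gripper_force: 41.1
```

Contact came at the expected height: the foot is at about 33 mm. I ease off and release.

>>> drive_tool(
  motion=[
    [[15,0,0,-0.05,0],[15,0,0,-0.05,0],[30,0,0,-0.05,0],[30,0,0,-0.05,0],[45,0,0,-0.05,0],[60,0,0,-0.05,0],[85,0,0,-0.05,0],[85,0,0,-0.05,0],[85,0,0,-0.05,0]],
  ],
)

```text
t: 9.95
tcp_pos: [0.4928, 0.0554, 0.1598]
tool_rot: [0.742, 0.671, -0.0, -0.0]
force: [1.3, 0.3, -0.5]
finger_gap: 0.997
gripper_force: 0.0
```

>>> drive_tool(
  motion=[
    [[85,0,0,-0.5,0],[85,0,0,-1.2,0],[85,0,0,-2,0],[85,0,0,-2.6,0],[85,0,0,-2.8,0],[85,0,0,-2.8,0],[85,0,0,-2.8,0]],
  ],
)

```text
t: 10.65
tcp_pos: [0.4922, 0.0555, 0.2431]
tool_rot: [0.742, 0.671, -0.001, -0.001]
force: [-0.3, -0.3, -0.7]
finger_gap: 0.995
gripper_force: 0.0
```

```bash
python3 - <<'E'
from h import *
go(.4825,-.03,.24,84)
s=manip.snapshot("side");t=manip.snapshot("top");w=manip.snapshot("wrist")
cv2.imwrite("pics/s4.png",s[:,:,::-1]);cv2.imwrite("pics/t4.png",t[:,:,::-1]);cv2.imwrite("pics/w4.png",w[:,:,::-1])
cv2.imwrite("pics/c4.png",np.hstack([cv2.resize(s[110:270,190:290],(375,600),interpolation=2),cv2.resize(w,(400,300)).repeat(2,0)])[:,:,::-1])
S=manip.camera_model("side")
print("holder ctr expected",proj(S,(.4925,.0545,.18)), "top",proj(S,(.4925,.0545,.197)))
E
```

```text
t 10.65 tcp [0.4922 0.0555 0.2431] yaw 84.24 F [-0.3 -0.3 -0.7] gap 0.995 grip 0.0 -> shift [-2.867 -0.034  0.105] turn 0.031
holder ctr expected (np.float64(234.42233988044956), np.float64(164.9454944876718)) top (np.float64(234.08901381234998), np.float64(159.28352206147144))
```

View pics/c4.png

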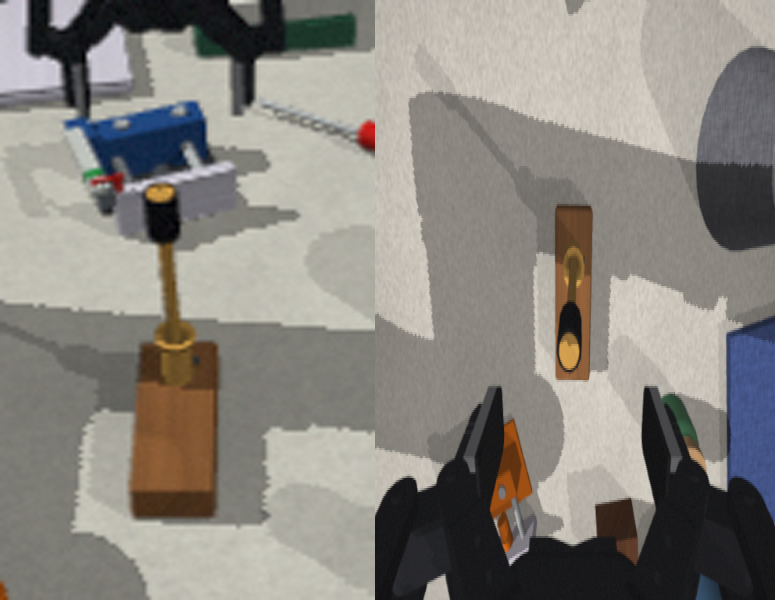

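The stem stands seated in the sleeve, with its lampholder top at side pixel (233,161.5) against an expected (234,159). The base is seen clear in the wrist view. I measure the base there.

```bash
python3 - <<'E'
from h import *
for _ in range(2):
    W=manip.camera_model("wrist");w=manip.snapshot("wrist")
    hsv=cv2.cvtColor(w,cv2.COLOR_RGB2HSV);H,S,V=cv2.split(hsv)
    m=((H<17)&(S>100)&(V>50)).astype(np.uint8);k=np.zeros_like(m);k[125:250,225:290]=m[125:250,225:290]
    k=cv2.morphologyEx(k,cv2.MORPH_OPEN,np.ones((3,3)))
    rows={}
    L=[];Rr=[]
    for v in list(range(142,160))+list(range(225,238)):
        x=np.flatnonzero(k[v]);L.append((x[0]-.5,v));Rr.append((x[-1]+.5,v))
    for n,A in(("L",L),("R",Rr)):
        P=np.array([plane(W,u,v,.03)[:2] for u,v in A]);f=np.polyfit(P[:,1],P[:,0],1);r=P[:,0]-np.polyval(f,P[:,1])
        print(n,"x at y=.0",np.polyval(f,0.),"heading",90-np.degrees(np.arctan(f[0])),"rms",r.std())
    ys,xs=np.nonzero(k);print(ys.min(),ys.max(),"far y",plane(W,258,ys.min()-.5,.03),"near",plane(W,255,ys.max()+.5,.03))
    go(.4825,-.03,.24,84)
E
```

```text
L x at y=.0 0.4629280826961024 heading 86.65115657715859 rms 0.009642250316333277
R x at y=.0 0.5130114159318495 heading 83.20418420283981 rms 0.0003858987650012355
132 242 far y [0.50084194 0.09220229 0.03      ] near [ 0.48379018 -0.04646365  0.03      ]
t 10.85 tcp [0.4922 0.0555 0.2429] yaw 84.25 F [ 0.2 -0.1 -0. ] gap 0.995 grip 0.0 -> shift [-2.867 -0.036  0.098] turn 0.031
L x at y=.0 0.46477836297214803 heading 87.8796356020971 rms 0.011261033699188811
R x at y=.0 0.5128585660606014 heading 83.12643394164262 rms 0.00036600182324335827
132 242 far y [0.50102728 0.09217013 0.03      ] near [ 0.48397034 -0.04654003  0.03      ]
t 10.9 tcp [0.4923 0.0554 0.2431] yaw 84.24 F [ 0.4 -0.1  0.1] gap 0.998 grip 0.0 -> shift [-2.867 -0.041  0.103] turn 0.031
```

```bash
python3 - <<'E'
from h import *
T=manip.camera_model("top");print("jar",plane(T,300,159,.08),"orange corner",plane(T,338,265,.045),plane(T,330,262,.045))
go(.4816,-.0306,.243,83.3)
E
```

```text
jar [ 0.64585703 -0.12265957  0.08      ] orange corner [ 0.38716042 -0.20870762  0.045     ] [ 0.39480478 -0.189589    0.045     ]
t 10.9 tcp [0.4923 0.0554 0.2431] yaw 84.24 F [ 0.4 -0.1  0.1] gap 0.998 grip 0.0 -> shift [-2.89  -0.069  0.003] turn 0.118
```

>>> drive_tool(
  motion=[
    [[85,-0.8,0,0,0.1],[85,-1.8,0,0,0.1],[85,-2.6,0,0,0.1],[85,-2.88,-0.01,0,0.1],[85,-2.88,-0.01,0,0.1],[85,-2.88,-0.01,0,0.1],[85,-2.88,-0.01,0,0.1]],
  ],
)

```text
t: 11.6
tcp_pos: [0.4837, -0.0295, 0.2438]
tool_rot: [0.746, 0.666, 0.0, -0.0]
force: [-0.2, -0.1, 0.5]
finger_gap: 0.992
gripper_force: 0.0
```

```bash
python3 -c "
from h import *
go(.4816,-.0306,.002,83.3)"
```

```text
t 11.6 tcp [ 0.4837 -0.0295  0.2438] yaw 83.51 F [-0.2 -0.1  0.5] gap 0.992 grip 0.0 -> shift [-0.047 -0.063  8.06 ] turn 0.026
```

>>> drive_tool(
  motion=[
    [[85,-0.05,-0.06,0.5,0],[85,-0.05,-0.06,1.3,0],[85,-0.05,-0.06,2.2,0],[85,-0.05,-0.06,3,0],[85,-0.05,-0.06,3.8,0],[85,-0.05,-0.06,4.5,0],[85,-0.05,-0.06,5,0],[85,-0.05,-0.06,5.2,0],[85,-0.05,-0.06,5.2,0]],
  ],
)

```text
t: 12.5
tcp_pos: [0.4816, -0.031, 0.0873]
tool_rot: [0.746, 0.666, -0.0, -0.001]
force: [0.4, -1.2, 0.3]
finger_gap: 0.992
gripper_force: 0.0
```

>>> drive_tool(
  motion=[
    [[85,0,0,0.3,0],[85,0,0,0.7,0],[85,0,0,1.2,0],[85,0,0,1.7,0],[85,0,0,2.1,0],[85,0,0,2.4,0],[85,0,0,2.6,0],[85,0,0,2.7,0],[85,0,0,2.7,0]],
  ],
)

```text
t: 13.4
tcp_pos: [0.4818, -0.0318, 0.0067]
tool_rot: [0.746, 0.666, -0.0, -0.0]
force: [-0.4, -0.1, 0.2]
finger_gap: 0.995
gripper_force: 0.0
```

```bash
python3 -c "
from h import *
go(.4816,-.0306,.002,83.3)"
```

```text
t 13.4 tcp [ 0.4818 -0.0318  0.0067] yaw 83.44 F [-0.4 -0.1  0.2] gap 0.995 grip 0.0 -> shift [ 0.038 -0.011  0.156] turn 0.018
```

>>> drive_tool(
  motion=[
    [[70,0.03,0,0.12,0],[70,0.03,0,0.12,0],[60,0.03,0,0.12,0],[50,0.03,0,0.12,0],[45,0.03,0,0.12,0],[45,0.03,0,0.12,0],[45,0.03,0,0.12,0],[45,0.03,0,0.12,0],[45,0.03,0,0.12,0],[45,0.03,0,0.12,0]],
  ],
  squeeze=60,
)

```text
t: 14.4
tcp_pos: [0.4822, -0.0309, 0.0039]
tool_rot: [0.746, 0.665, 0.0, 0.0]
force: [0.5, 1.7, 6.5]
finger_gap: 0.644
gripper_force: 64.2
```

```bash
python3 - <<'E'
from h import *
go(.54,.13,.003,104)
T=manip.camera_model("top");t=manip.snapshot("top");s=manip.snapshot("side")
cv2.imwrite("pics/t5.png",t[:,:,::-1]);cv2.imwrite("pics/s5.png",s[:,:,::-1])
cv2.imwrite("pics/c5.png",np.hstack([cv2.resize(s[110:270,190:290],(375,600),interpolation=2),cv2.resize(t[180:300,90:175],(425,600),interpolation=2)])[:,:,::-1])
E
```

```text
t 14.4 tcp [ 0.4822 -0.0309  0.0039] yaw 83.43 F [0.5 1.7 6.5] gap 0.644 grip 64.2 -> shift [5.549 1.301 0.03 ] turn -2.571
```

View pics/c5.png

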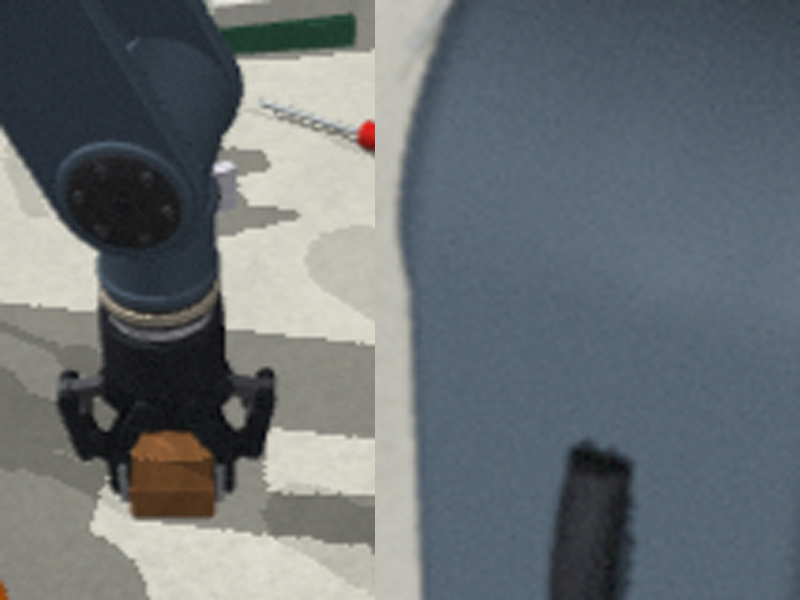

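The fingers hold the tail squarely, with a 55 mm gap. Next I check the shade clearance before moving.

```bash
python3 - <<'E'
from h import *
S=manip.camera_model("side");T=manip.camera_model("top")
a,b=plane(S,306,200,.005),plane(S,359,204,.005);print("shade L,R",a,b,"front",plane(S,332,213,0))
for u,v in((187,125),(240,125),(213,152),(213,97)):print((u,v),plane(T,u,v,.0)[:2],plane(T,u,v,.11)[:2])
go(.5495,.0848,.003,104)
E
```

```text
shade L,R [0.68652445 0.09250681 0.005     ] [0.82743804 0.05889865 0.005     ] front [0.74709961 0.03918956 0.        ]
(187, 125) [0.76478743 0.16762116] [0.72987107 0.15035334]
(240, 125) [0.76117426 0.02602149] [0.72659465 0.02195068]
(213, 152) [0.68901031 0.09866278] [0.66115634 0.08782184]
(213, 97) [0.84125228 0.09750392] [0.79920944 0.08677099]
t 14.5 tcp [ 0.4822 -0.0309  0.0039] yaw 83.43 F [-0.8 -0.3  6.1] gap 0.644 grip 64.2 -> shift [4.088 1.789 0.03 ] turn -2.571
```

>>> drive_tool(
  motion=[
    [[45,0.2,0.09,0,-0.12],[45,0.6,0.26,0,-0.38],[45,1.05,0.46,0,-0.66],[45,1.5,0.66,0,-0.94],[45,1.95,0.85,0,-1.22],[45,2.4,1.05,0,-1.5],[45,2.85,1.25,0,-1.8],[45,3.3,1.44,0,-2.08],[45,3.75,1.64,0,-2.36],[45,4.0,1.75,0,-2.52]],
  ],
)

```text
t: 15.5
tcp_pos: [0.5483, 0.0822, 0.0039]
tool_rot: [0.617, 0.787, -0.0, 0.001]
force: [-2.5, -4.9, 5.4]
finger_gap: 0.64
gripper_force: 64.4
```

>>> drive_tool(
  motion=[
    [[45,0,0,0,0],[45,0,0,0,0],[45,0,0,0,0]],
  ],
)

```text
t: 15.8
tcp_pos: [0.5487, 0.0829, 0.0039]
tool_rot: [0.619, 0.786, 0.001, 0.001]
force: [1.8, 3.1, 5.5]
finger_gap: 0.642
gripper_force: 64.3
```

```bash
python3 - <<'E'
from h import *
go(.5374,.1333,.003,104)
for n in("top","wrist","side"):
    W=manip.camera_model(n);w=manip.snapshot(n);cv2.imwrite(f"pics/{n}6.png",w[:,:,::-1]);np.save(n+"6.npy",[W["fov_y"],W["cx"],W["cy"],*W["origin"],*W["orientation"]])
    print(n,"face px",proj(W,(.5079,.2517,.045)),"ends",proj(W,(.5575,.2646,.045)),proj(W,(.4582,.2388,.045)))
w=cv2.imread("pics/wrist6.png");s=cv2.imread("pics/side6.png")
cv2.imwrite("pics/c6.png",np.hstack([cv2.resize(w[:290],(512,384)),cv2.resize(s[90:230,190:290],(274,384),interpolation=2)]))
E
```

```text
t 15.8 tcp [0.5487 0.0829 0.0039] yaw 103.56 F [1.8 3.1 5.5] gap 0.642 grip 64.3 -> shift [1.722 0.028 0.031] turn -0.055
top face px (np.float64(150.33413663973744), np.float64(219.8998944380432)) ends (np.float64(145.46978633746426), np.float64(200.29310440524023)) (np.float64(155.26518720311606), np.float64(239.81806557335858))
wrist face px (np.float64(254.23947925872992), np.float64(-372.37893240236826)) ends (np.float64(490.82860459310274), np.float64(-377.980887028692)) (np.float64(18.452041773830217), np.float64(-366.9698675481743))
side face px (np.float64(236.7116801103205), np.float64(158.51295404280685)) ends (np.float64(252.86082813839144), np.float64(154.59400402351054)) (np.float64(220.15225514421937), np.float64(162.52586380257728))
```

View pics/c6.png

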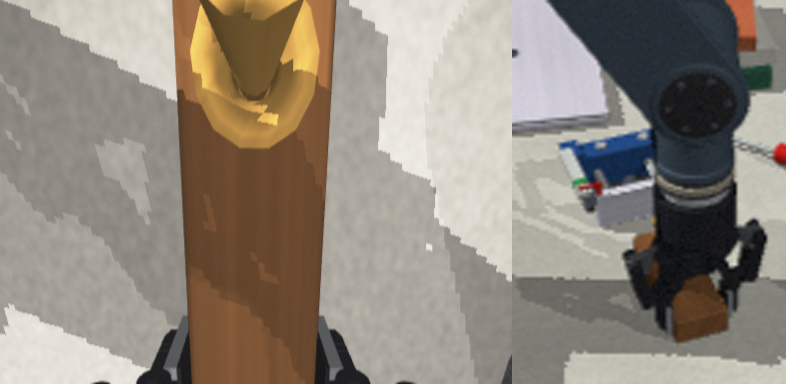

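The base is held square, and the side view shows the plate and pointer still free, with the pointer at about (590,187) in the crop. I advance to just before contact.

>>> drive_tool(
  motion=[
    [[45,0.15,0,0,-0.05],[45,0.4,0.01,0,-0.05],[45,0.65,0.02,0,-0.05],[45,0.9,0.03,0,-0.05],[45,1.1,0.03,0,-0.05],[45,1.25,0.03,0,-0.05],[45,1.35,0.03,0,-0.05],[45,1.4,0.03,0,-0.05]],
  ],
)

```text
t: 16.75
tcp_pos: [0.5396, 0.1228, 0.0039]
tool_rot: [0.615, 0.788, 0.0, 0.001]
force: [1.0, -5.9, 6.3]
finger_gap: 0.644
gripper_force: 64.3
```

>>> drive_tool(
  motion=[
    [[45,0.03,0,0,0],[45,0.06,0,0,0],[45,0.1,0,0,0],[45,0.1,0,0,0]],
  ],
)

```text
t: 17.15
tcp_pos: [0.5389, 0.1256, 0.0039]
tool_rot: [0.615, 0.788, 0.0, 0.001]
force: [1.8, -4.0, 6.4]
finger_gap: 0.645
gripper_force: 64.3
```

>>> drive_tool(
  motion=[
    [[45,0.03,0,0,0],[45,0.06,0,0,0],[45,0.1,0,0,0],[45,0.1,0,0,0]],
  ],
)

```text
t: 17.55
tcp_pos: [0.5382, 0.1284, 0.0039]
tool_rot: [0.615, 0.788, 0.0, 0.001]
force: [1.5, -4.1, 6.1]
finger_gap: 0.645
gripper_force: 64.3
```

>>> drive_tool(
  motion=[
    [[45,0.03,0,0,0],[45,0.06,0,0,0],[45,0.1,0,0,0],[45,0.1,0,0,0]],
  ],
)

```text
t: 17.95
tcp_pos: [0.5376, 0.1314, 0.0039]
tool_rot: [0.615, 0.788, 0.0, 0.001]
force: [0.3, -4.8, 6.0]
finger_gap: 0.643
gripper_force: 64.3
```

>>> drive_tool(
  motion=[
    [[45,0.03,0,0,0],[45,0.06,0,0,0],[45,0.1,0,0,0],[45,0.1,0,0,0]],
  ],
)

```text
t: 18.35
tcp_pos: [0.5368, 0.1343, 0.0039]
tool_rot: [0.615, 0.788, 0.0, 0.001]
force: [0.5, -4.0, 6.4]
finger_gap: 0.638
gripper_force: 64.3
```

>>> drive_tool(
  motion=[
    [[45,0.03,0,0,0],[45,0.06,0,0,0],[45,0.1,0,0,0],[45,0.1,0,0,0]],
  ],
)

```text
t: 18.75
tcp_pos: [0.5361, 0.1371, 0.0039]
tool_rot: [0.615, 0.788, 0.0, 0.001]
force: [0.5, -5.9, 6.3]
finger_gap: 0.64
gripper_force: 64.4
```

>>> drive_tool(
  motion=[
    [[45,0.03,0,0,0],[45,0.06,0,0,0],[45,0.1,0,0,0],[45,0.1,0,0,0]],
  ],
)

```text
t: 19.15
tcp_pos: [0.5355, 0.1397, 0.0039]
tool_rot: [0.615, 0.788, 0.0, 0.001]
force: [0.8, -6.2, 6.3]
finger_gap: 0.642
gripper_force: 64.4
```

```bash
cat >> h.py <<'E'
def pointer(im):
    h=cv2.cvtColor(im,cv2.COLOR_BGR2HSV)[125:180,200:240].astype(int);H,S,V=h[...,0],h[...,1],h[...,2]
    o=[]
    for m in(((H<8)|(H>172))&(S>140)&(V>60),(H>45)&(H<80)&(S>110)):
        y,x=np.nonzero(m);o.append((len(x),(x.mean()+200).round(2) if len(x) else 0,(y.mean()+125).round(2) if len(x) else 0))
    return o
E
python3 - <<'E'
from h import *
for f in("side0","side6"):print(f,"red,green",pointer(cv2.imread(f"pics/{f}.png")))
print("now",pointer(manip.snapshot("side")[:,:,::-1].copy()))
S=manip.camera_model("side")
d=np.array([-.25,.968,0]);p=np.array([.455,.235,.056]);print("px per 10mm",np.array(proj(S,p+.01*d))-proj(S,p))
go(.5374,.1333,.003,104.5)
E
```

```text
side0 red,green [(14, np.float64(219.86), np.float64(157.64)), (7, np.float64(214.71), np.float64(155.57))]
side6 red,green [(13, np.float64(219.69), np.float64(157.54)), (7, np.float64(214.71), np.float64(155.57))]
now [(15, np.float64(219.07), np.float64(157.13)), (7, np.float64(214.71), np.float64(155.57))]
px per 10mm [-1.0092077  -1.97326265]
t 19.2 tcp [0.5354 0.1397 0.0039] yaw 104.06 F [ 1.4 -6.5  5.6] gap 0.645 grip 64.4 -> shift [-0.224  0.011  0.03 ] turn -0.055
```

>>> drive_tool(
  motion=[
    [[45,0.03,0,0,0],[45,0.06,0,0,0],[45,0.1,0,0,0],[45,0.14,0,0,0],[45,0.17,0,0,0],[45,0.2,0,0,0],[45,0.2,0,0,0],[45,0.2,0,0,0]],
  ],
)

```text
t: 20.0
tcp_pos: [0.5343, 0.1447, 0.0039]
tool_rot: [0.615, 0.788, -0.0, 0.002]
force: [0.7, -9.7, 6.6]
finger_gap: 0.641
gripper_force: 64.4
```

>>> drive_tool(
  motion=[
    [[45,0.03,0,0,0],[45,0.06,0,0,0],[45,0.1,0,0,0],[45,0.13,0,0,0],[45,0.13,0,0,0],[45,0.13,0,0,0]],
  ],
)

```text
t: 20.6
tcp_pos: [0.5335, 0.148, 0.0039]
tool_rot: [0.615, 0.788, -0.0, 0.002]
force: [2.2, -12.0, 6.3]
finger_gap: 0.645
gripper_force: 64.3
```

```bash
python3 - <<'E'
from h import *
s=manip.snapshot("side")[:,:,::-1].copy();print("now",pointer(s));t=manip.snapshot("top")[:,:,::-1].copy()
cv2.imwrite("pics/c7.png",np.hstack([cv2.resize(s[90:210,190:290],(480,576),interpolation=2),cv2.resize(t[190:280,100:150],(320,576),interpolation=2)]))
for _ in range(3):
    go(.53,.15,.003,104.5);manip.snapshot("side")
E
```

```text
now [(15, np.float64(218.93), np.float64(155.33)), (0, 0, 0)]
t 20.7 tcp [0.5335 0.148  0.0039] yaw 104.09 F [  2.4 -12.1   6.6] gap 0.644 grip 64.3 -> shift [ 0.094 -0.097  0.03 ] turn -0.051
t 20.75 tcp [0.5335 0.148  0.0039] yaw 104.09 F [  2.2 -11.4   7. ] gap 0.64 grip 64.3 -> shift [ 0.093 -0.097  0.029] turn -0.051
t 20.8 tcp [0.5335 0.148  0.0039] yaw 104.09 F [  2.7 -11.6   5.9] gap 0.646 grip 64.3 -> shift [ 0.093 -0.096  0.03 ] turn -0.051
```

View pics/c7.png

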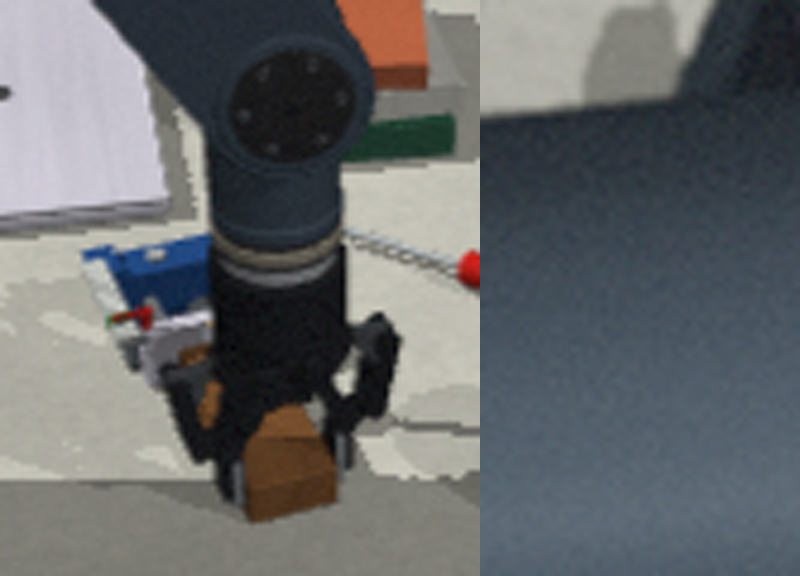

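The side view shows the red pointer over the green band at about (218.9,155.3), with roughly 8 N on the plate after friction. About 2.4 mm more gives 10 N.

>>> drive_tool(
  motion=[
    [[45,0.03,0,0,0],[45,0.06,0,0,0],[45,0.08,0,0,0],[45,0.08,0,0,0],[45,0.08,0,0,0],[45,0.08,0,0,0],[45,0.08,0,0,0],[45,0.08,0,0,0],[45,0.08,0,0,0],[45,0.08,0,0,0]],
  ],
)

```text
t: 21.85
tcp_pos: [0.533, 0.1499, 0.0039]
tool_rot: [0.615, 0.789, -0.001, 0.002]
force: [2.3, -13.0, 5.1]
finger_gap: 0.641
gripper_force: 64.3
```

```bash
python3 - <<'E'
from h import *
go(.53,.15,.003,104.5)
s=manip.snapshot("side")[:,:,::-1].copy();print("now",pointer(s));cv2.imwrite("pics/side8.png",s)
print(manip.sense()["force"])
# geometry check: nominal base origin in stop frame, and pointer shift
p=np.array(manip.sense()["tcp_pos"][:2]);a=np.radians(104.1);b=p+.053*np.array([np.cos(a),np.sin(a)])
c=np.radians(104.5);d=np.array([np.cos(c),np.sin(c)]);r=b-np.array([.5079,.2517]);print("along",r@d,"lateral",r@np.array([-d[1],d[0]]))
s0=cv2.imread("pics/side0.png")
for v in range(150,162):print(v,[tuple(s[v,u].tolist()) for u in range(212,222)])
E
```

```text
t 21.85 tcp [0.533  0.1499 0.0039] yaw 104.1 F [  2.3 -13.    5.1] gap 0.641 grip 64.3 -> shift [ 0.027 -0.098  0.029] turn -0.05
now [(15, np.float64(218.07), np.float64(155.13)), (0, 0, 0)]
[  2.24329035 -15.21326781   4.76855766]
along -0.05181117488100233 lateral 0.0007500281037472173
150 [(172, 176, 174), (171, 175, 172), (130, 127, 120), (87, 65, 54), (74, 38, 18), (74, 41, 22), (74, 43, 19), (72, 38, 14), (72, 40, 19), (75, 45, 24)]
151 [(193, 196, 193), (176, 181, 177), (170, 174, 172), (109, 100, 94), (75, 44, 25), (75, 43, 21), (74, 43, 19), (74, 42, 23), (76, 48, 31), (82, 58, 46)]
152 [(190, 197, 192), (188, 196, 191), (191, 198, 193), (147, 143, 135), (91, 69, 57), (71, 37, 17), (73, 40, 20), (71, 47, 29), (96, 93, 91), (112, 111, 108)]
153 [(172, 176, 173), (186, 190, 188), (190, 196, 192), (190, 196, 192), (117, 109, 108), (73, 43, 39), (70, 43, 36), (57, 40, 57), (67, 67, 102), (103, 102, 110)]
154 [(164, 169, 165), (167, 170, 170), (164, 169, 169), (180, 185, 185), (113, 114, 151), (56, 47, 109), (31, 20, 90), (19, 25, 155), (11, 18, 140), (55, 54, 111)]
155 [(117, 1
[... 421 characters left out ...]
), (24, 25, 105), (87, 85, 134)]
158 [(124, 144, 129), (146, 154, 147), (167, 171, 169), (171, 176, 172), (171, 175, 174), (170, 173, 171), (139, 142, 140), (86, 85, 114), (80, 76, 119), (104, 99, 125)]
159 [(169, 180, 182), (158, 162, 163), (164, 169, 167), (168, 172, 170), (166, 172, 170), (165, 170, 167), (165, 169, 167), (114, 114, 112), (127, 120, 122), (130, 121, 124)]
160 [(170, 181, 182), (156, 164, 164), (146, 150, 148), (128, 133, 129), (123, 126, 124), (96, 99, 97), (83, 85, 83), (76, 74, 74), (88, 84, 84), (108, 103, 106)]
161 [(162, 172, 174), (163, 173, 174), (126, 131, 130), (93, 95, 93), (85, 85, 85), (80, 81, 79), (73, 73, 70), (77, 75, 74), (106, 100, 103), (113, 107, 108)]
```

```bash
python3 -c "
from h import *
print(manip.sign_off())"
```

```text
the job is handed in; nothing more can be done
None
```

The stem is seated in the sleeve and released, and the gripper is holding the base against the blue stop plate with an estimated 9–10 N, the red pointer over the green band; the job is handed in, but no verdict came back.

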